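Shift the jar roller's gear lever through its H-gate

TASK

The gear lever on the jar roller's drive unit stands in its park notch. With the fingertips, gently push the lever, without gripping it, out of the notch into the cross slot, along the cross slot, and fully home into the corner slot marked with the raised round disc. Do not let it go home in any other corner slot on the way, do not disturb the things standing round the unit, and leave the lever free at the end.

Things in the scene. Friction and masses are not known exactly. Their poses are not given: they have to be found in the camera images.
- drive_unit: Fixed grey drive unit of a jar roller, 138 x 158 mm, aluminium gate plate (130 x 150 x 6 mm) on top, its top face 89 mm above the worktop. A bed with two rollers, 60 mm high, adjoins its left side, out to y = 227 mm. Origin on the worktop under the gate's middle; x points ahead (away from the louvred front), y left, z up; the unit is turned about z.
- gate_middle (a point): Middle of the H-gate, on the plate's top face. Gate in the unit's axes: a cross slot along y (x = 0, 14 mm wide, y = -28.5 to 28.5 mm); at both its ends, along y = +22 and y = -22 mm, a corner slot runs ahead and another back (13 mm wide, to x = +24 and -24 mm): four corner slots.
- park_notch (a point): Closed end of the park notch, on the plate's top face: the notch, 13 mm wide, runs 24 mm straight back (-x) from the middle of the cross slot. Opposite it there is no slot, so a lever pushed ahead out of the notch is stopped by the plate in the cross slot.
- knob (a point): Centre of the lever's black ball knob, 36 mm in diameter, on a 10 mm stem; 156 mm above the worktop when upright, about 143 mm at a corner. In the unit's x, y its centre is near (-38, 0) mm in the park notch, (0 to 4, 0) in the middle of the cross slot, (0 to 4, +-46) at that slot's ends, (+-37, +-43) fully home in a corner slot. Side play at the knob is 3 to 4 mm each way.
- lever_pivot (a point): Pivot of the lever, inside the unit on its middle axis, 26 mm above the worktop; the knob's centre is 130 mm from it. The lever tilts in both directions about this point, and the solid edges of the gate plate stop its stem.
- lever_ahead (a joint): Tilt of the lever ahead or back, rad: 0 in the cross slot, + ahead, - back; about -0.30 at the end of the park notch (it starts between -0.30 and -0.25), about +0.29 or -0.29 fully home in a corner slot. No spring; friction holds it where it is left, about 1.5 N at the knob moves it.
- lever_across (a joint): Tilt of the lever sideways, rad: 0 in the middle, + to the left; about +0.37 or -0.37 at the cross slot's ends, 0.33 to 0.37 (or minus) in the corner slots. No spring; about 1.5 N at the knob moves it.
- mark_disc: The named mark: a plain round disc, 24 mm in diameter. Black, raised 3 mm on the gate plate, fixed; origin at its centre, on the plate's top face. It marks the corner slot beside it; which corner that is varies. With the lever fully home in that slot the knob's centre is right above this mark (within about 4 mm).
- mark_bar: A single bar, 7 x 30 mm, lying left-right. Black, raised 3 mm on the gate plate, fixed; origin at its centre, on the plate's top face. It marks the corner slot beside it; which corner that is varies. With the lever fully home in that slot the knob's centre is right above this mark (within about 4 mm).
- mark_two_bars: Two parallel bars, each 6 x 26 mm, 16 mm apart, lying left-right. Black, raised 3 mm on the gate plate, fixed; origin at its centre, on the plate's top face. It marks the corner slot beside it; which corner that is varies. With the lever fully home in that slot the knob's centre is right above this mark (within about 4 mm).
- mark_cross: A plus-shaped cross, 26 mm, arms 6 mm wide. Black, raised 3 mm on the gate plate, fixed; origin at its centre, on the plate's top face. It marks the corner slot beside it; which corner that is varies. With the lever fully home in that slot the knob's centre is right above this mark (within about 4 mm).
- vial_0: Loose glass sample vial with black cap, 26 mm wide, 59 mm tall, standing to the right of the drive unit. Not part of the job. Origin at the centre of its underside.
- beaker_50: Loose small glass beaker, 47 mm wide, 59 mm tall, standing to the right of the drive unit. Not part of the job. Origin at the centre of its underside.
- stopper_0: Loose rubber stopper, 31 mm wide, 25 mm tall, standing in front of the drive unit, to the right. Not part of the job. Origin at the centre of its underside.
- crucible_1: Loose white lidded porcelain crucible, 45 mm wide, 47 mm tall, standing in front of the drive unit. Not part of the job. Origin at the centre of its underside.
- sample_tin_3: Loose open white tin, 56 mm wide, 30 mm tall, standing in front of the roller bed. Not part of the job. Origin at the centre of its underside.
- marker_0: Loose marker pen, 130 mm long, 14 mm thick, lying in front of the drive unit. Not part of the job. Origin at the centre of its underside.

How it is judged:
On the way:
1. the lever is in the cross slot, out of the park notch (value of joint lever_ahead between -0.12 and 0.12 rad).
At the end, for the whole second after the job is handed in: The lever rests fully home in the corner slot of the round disc: the knob's centre is within 10 mm, seen from above, of the disc's centre, tilted ahead or back by more than 0.245 rad (the stop is at about 0.29) and sideways by more than 0.29 rad, and still (horizontal distance between knob and mark_disc below 0.01 m and (value of joint lever_ahead above 0.245 rad or value of joint lever_ahead below -0.245 rad) and (value of joint lever_across above 0.29 rad or value of joint lever_across below -0.29 rad) and velocity of joint lever_ahead between -0.05 and 0.05 rad/s); the robot touches nothing.
It fails at once if the lever goes home in another corner slot (knob within 15 mm, seen from above, of another mark) (horizontal distance between knob and mark_bar below 0.015 m or horizontal distance between knob and mark_two_bars below 0.015 m or horizontal distance between knob and mark_cross below 0.015 m).
It fails at once if the lever is gripped or forced (more than 35 N between the fingers and the lever) (contact force between the fingers and lever_ahead above 35 N).
It fails at once if a thing standing round the unit is moved by more than 20 mm or lifted (distance of any of vial_0, beaker_50, stopper_0, crucible_1, sample_tin_3, marker_0 from where it was at the start of the episode above 0.02 m).
It also fails if it takes over 48 s, if anything falls off the work surface, if the arm or the gripper's body presses on something with over 40 N, if the wrist force passes 120 N, or if a joint passes its speed limit or range.

ROBOT

A 6-joint arm with a two-finger parallel gripper is mounted at the origin on a cart in front of the work surface, level with it; the furniture and walls round the work are solid. World frame = base frame: x ahead of the robot, y to its left, z up, the work surface at z = 0. Lengths are in m, angles in rad, forces in N, time in s.
With the tool pointing down it reaches from about 0.375 to 0.975 m from the base axis. Payload 3.8 kg.
Tool frame: the origin (TCP) lies between the finger pads; the fingertips stand 17 mm ahead of it and the grasp point (between the pads) lies 2 mm behind it; z points along the fingers, y is the line along which they close (so a half turn about z gives the same grasp; the last joint's range is limited). The gripper opens to 85 mm and grips with 20 to 120 N. Pads are 22 mm wide; open, the fingers measure 114 mm over their backs; the gripper's body (76 mm by 85 mm) begins 54 mm behind the grasp point. The pads swing forward as they close: fully open they stand 13 mm farther back than shut.
Start: joints at [1.101, 0.264, 1.604, -0, 1.274, -0.037], TCP at [0.283, 0.613, 0.248] pointing down, gripper open.
Joint ranges: [-2.63, 2.63], [-0.94, 2.18], [0.31, 2.57], [-1.31, 4.45], [0, 2.66], [-2.55, 2.55]. Speed limits (rad/s): [2.57, 2.57, 3.14, 3.14, 3.14, 3.14].

INTERFACE

Orientations are given as a rotation vector (axis times angle).
In Python, from workcell import bot gives the robot as it stands.
- The arm moves only by the tool play_rows, never from a script. Its argument "steps" is one flat list of numbers, 4 for each row, row after row: the shift along the tool's x, y, z in m, then the turn about the tool's z in rad. A call has 1 to 10 rows; each row is the pose to reach, as a shift and turn from the pose commanded when the call began, along the tool's axes at that moment; what a row does not reach only later rows make up. A row lasts 1/8 s, in which the tool goes at most 62.5 mm and 10.7 degrees, less where a joint would pass 70% of its speed; a pose out of reach is approached as far as the arm can. A call with a gripper value outside its range is refused whole. "jaw" is the closure in counts, from 0 (fully open) to 255 (shut), set as the call begins (left out, the last holds). The fingers move at their own pace and stop on an object; "grip_force" is the grip in N (left out, the last holds). Time passes only in rows, so rows that repeat a pose let the fingers close. It gives the time, the measured TCP pose, the force, the opening and the grip force at its end, in the units of the state.
- bot.read_state(): the state, without advancing time (a new reading comes with each control period).
- bot.read_camera(name): name is "scene" or "top" or "wrist"; returns a dict with "pixels" (420x560x3 uint8, blue, green, red), "mtx" (3x3 intrinsics, pixels), "R" (3x3) and "t" (3): a world point X has camera coordinates R X + t. Camera axes: x right, y down, z forward; pixel columns grow to the right and rows downward; lengths in m; the calibration is good to about 2 mm. The wrist camera is an equidistant fisheye: a pixel r from the principal point sees the ray r / f radians off the axis. A picture is of the moment at which its call begins. There is no depth.
- bot.finish_job(): hands the job in; it is judged then, once.
The state is a dict: "time": time; "q": joint angles; "joint_vel": joint speeds; "joint_torque": joint torques, N m; "tool_pos": TCP position; "tcp_rot": TCP orientation; "wrist_force": force on the tool from outside, world axes, zero at the start; "torque": the same for the moment, N m; "width": opening from 0.0 (shut) to 1.0 (fully open); "grip_force": force on a finger pad.
Only numpy, scipy, OpenCV 4.12 (cv2) and the standard library are available. Lean on these libraries where they do the work, as an engineer would, in place of code of your own. Each camera call takes 0.05 s, during which the arm holds its last target. There are 200 camera calls.

## Working session

There is one attempt and no reset: what is moved stays moved. The work goes in short steps, Python scripts to look and compute and a tool call to move; the robot and the scene stay as the last step left them, time stands still between calls to the robot, and variables do not carry over. Pictures are saved under pics/ and viewed, at most 10 in all, crops included, and the job is handed in when it is done.

Besides the shell and the picture viewer there is one more tool, called after "Emit:" in YAML: its name, and indented under it one key for each argument. play_rows: Moves the arm, as the interface text tells. Its arguments: {"type":"object","properties":{"steps":{"type":"array"},"jaw":{"type":"number"},"grip_force":{"type":"number"}},"required":["steps"]}

```bash
mkdir -p pics; python3 - <<'E'
from workcell import bot
import cv2,numpy as np
s=bot.read_state();print({k:np.round(v,3) for k,v in s.items()})
for n in("scene","top"):
    c=bot.read_camera(n);cv2.imwrite(f"pics/{n}0.png",c["pixels"]);np.savez(f"{n}.npz",**{k:c[k] for k in("mtx","R","t")});print(n,c["mtx"],c["R"],c["t"])
E
```

```text
{'time': np.float64(0.0), 'q': array([ 1.101,  0.265,  1.605,  0.   ,  1.274, -0.037]), 'joint_vel': array([-0.001, -0.   ,  0.001, -0.001,  0.   , -0.   ]), 'joint_torque': array([ 1.0000e-03, -5.1510e+01, -3.6732e+01,  0.0000e+00,  1.3000e-02,
        0.0000e+00]), 'tool_pos': array([0.283, 0.612, 0.247]), 'tcp_rot': array([-6.750e-01, -3.068e+00,  3.000e-03]), 'wrist_force': array([-0.891, -0.131, -0.559]), 'torque': array([-0.01 ,  0.024,  0.064]), 'grip_force': np.float64(0.0), 'width': np.float64(1.003)}
scene [[498.25091698   0.         289.76521774]
 [  0.         498.25091698 208.84061384]
 [  0.           0.           1.        ]] [[ 0.55281887 -0.83311284  0.01772831]
 [-0.37567657 -0.26816054 -0.88710599]
 [ 0.74381342  0.48374882 -0.46122519]] [-0.24286892  0.31413721  0.69163134]
top [[492.49208964   0.         274.24521265]
 [  0.         492.49208964 216.3517209 ]
 [  0.           0.           1.        ]] [[ 0.02065605 -0.99945225  0.02585577]
 [-0.99768811 -0.02228051 -0.06420285]
 [ 0.06474376 -0.02446981 -0.99760186]] [0.0193388  0.50998584 0.98472865]
```

View pics/top0.png

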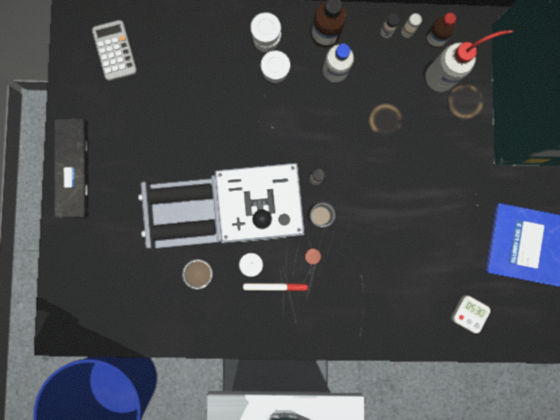

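View pics/scene0.png

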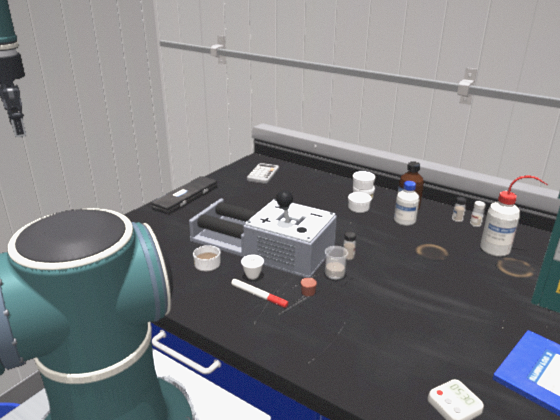

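The top view shows the disc at about (284,219), the back-right corner, with the knob at (262,218). I'll enlarge the gate to get exact pixels.

```bash
python3 - <<'E'
import cv2
i=cv2.imread("pics/top0.png")[155:255,205:335];cv2.imwrite("pics/topc.png",cv2.resize(i,None,fx=6,fy=6,interpolation=cv2.INTER_CUBIC))
E
```

```text
(no output)
```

View pics/topc.png

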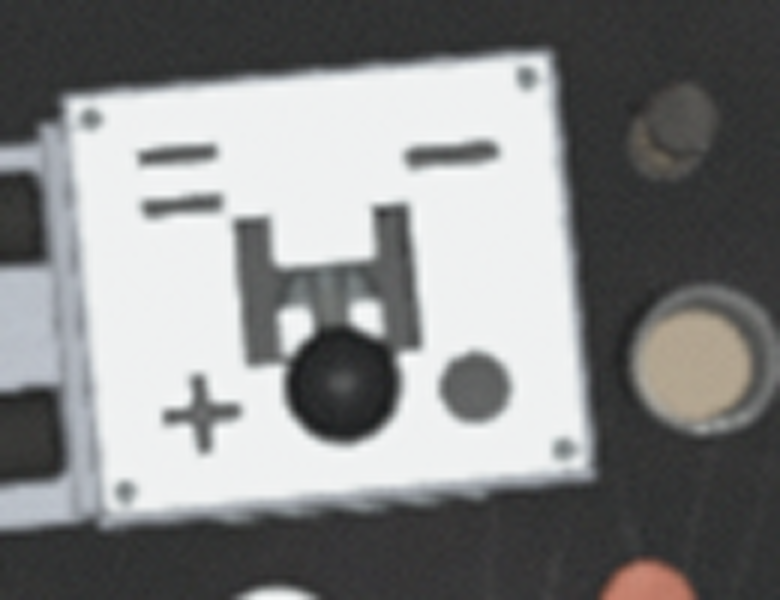

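```bash
cat > h.py <<'E'
import numpy as np
from scipy.spatial.transform import Rotation as Ro
def ray(cam,p,z):
    c=np.load(f"{cam}.npz");d=c["R"].T@np.linalg.inv(c["mtx"])@[p[0],p[1],1];o=-c["R"].T@c["t"]
    return o+d*(z-o[2])/d[2]
E
python3 - <<'E'
from h import *
P=lambda x,y,z:ray("top",((x+.5)/6-.5+205,(y+.5)/6-.5+155),z)
# fl,fr,br,bl plate corners
px=[(62,95),(552,50),(596,478),(102,522)];ob=np.array([[65,75],[65,-75],[-65,-75],[-65,75]])/1e3
pw=np.array([P(*p,.089)[:2] for p in px])
marks=dict(disc=((475,386),(-37,-43)),bar=((452,154),(37,-43)),two=((181,179),(37,43)),cross=((203,412),(-37,43)))
mw=np.array([P(*m[0],.092)[:2] for m in marks.values()]);mo=np.array([m[1] for m in marks.values()])/1e3
A=np.vstack([ob,mo]);B=np.vstack([pw,mw]);a0=A.mean(0);b0=B.mean(0)
H=(A-a0).T@(B-b0);yaw=np.arctan2(H[0,1]-H[1,0],H[0,0]+H[1,1])
R=np.array([[np.cos(yaw),-np.sin(yaw)],[np.sin(yaw),np.cos(yaw)]]);c=b0-R@a0
print("yaw",yaw,"c",c,"res mm",np.round(1e3*(B-(A@R.T+c)),1).tolist())
k=P(342,383,.151)[:2];print("knob unit",R.T@(k-c),"world",k, "scene?")
for n,p in dict(pre=(-75,0),disc=(-37,-43)).items():print(n,c+R@(np.array(p)/1e3))
from workcell import bot
s=bot.read_state();T=Ro.from_rotvec(s["tcp_rot"]).as_matrix();print(T.round(3),s["tool_pos"], "tool y angle",np.arctan2(T[1,1],T[0,1]))
np.savez("unit.npz",yaw=yaw,c=c)
E
```

```text
yaw 0.11677780309721515 c [0.53127811 0.06084661] res mm [[2.1, 3.1], [2.8, -2.2], [-3.2, -3.3], [-2.8, 2.0], [0.6, 0.4], [-0.0, 0.4], [0.1, -0.1], [0.6, -0.3]]
knob unit [-0.0350632  -0.00100157] world [0.49657042 0.05576655] scene?
pre [0.45678892 0.05210816]
disc [0.49954015 0.01382851]
[[-0.908  0.419 -0.001]
 [ 0.419  0.908 -0.002]
 [ 0.    -0.002 -1.   ]] [0.28281019 0.61219516 0.24707426] tool y angle 1.1380013605783843
```

The fit is good: mark residuals are under 1 mm and the knob sits at unit (-35,-1). Next I move to a point behind the knob, high, with the jaw shutting and the tool aligned to the unit.

Emit:
play_rows:
  steps: [-0.0393, -0.0436, 0, -0.055, -0.0785, -0.0871, 0, -0.11, -0.1178, -0.1307, 0, -0.165, -0.157, -0.1742, 0, -0.22, -0.1963, -0.2178, 0, -0.275, -0.2356, -0.2614, 0, -0.33, -0.2748, -0.3049, 0, -0.385, -0.3141, -0.3485, 0, -0.44, -0.3533, -0.392, 0, -0.495, -0.3926, -0.4356, 0, -0.55]
  jaw: 255
  grip_force: 20

```text
time: 1.35
tool_pos: [0.4568, 0.0508, 0.2481]
tcp_rot: [-0.187, 3.136, 0.0]
wrist_force: [1.2, 0.2, -0.1]
width: 0.002
grip_force: 0.0
```

```bash
cat >> h.py <<'E'
def where():
    from workcell import bot
    u=np.load("unit.npz");y=u["yaw"];R=np.array([[np.cos(y),-np.sin(y)],[np.sin(y),np.cos(y)]])
    s=bot.read_state();T=Ro.from_rotvec(s["tcp_rot"]).as_matrix()
    print("t",s["time"].round(2),"tcp unit mm",(1e3*R.T@(s["tool_pos"][:2]-u["c"])).round(1),"z",s["tool_pos"][2].round(4),"tool x in unit",(R.T@T[:2,0]).round(3),"F unit",(R.T@s["wrist_force"][:2]).round(1),s["wrist_force"][2].round(1),"w",s["width"])
E
python3 - <<'E'
from h import *
where()
from workcell import bot
import cv2
cv2.imwrite("pics/w1.png",bot.read_camera("top")["pixels"][100:310,130:410].repeat(2,0).repeat(2,1))
E
```

```text
Traceback (most recent call last):
  File "h.py", line 10, in where
    print("t",s["time"].round(2),"tcp unit mm",(1e3*R.T@(s["tool_pos"][:2]-u["c"])).round(1),"z",s["tool_pos"][2].round(4),"tool x in unit",(R.T@T[:2,0]).round(3),"F unit",(R.T@s["wrist_force"][:2]).round(1),s["wrist_force"][2].round(1),"w",s["width"])
              ^^^^^^^^^^^^^^^
AttributeError: 'float' object has no attribute 'round'
```

Emit:
play_rows:
  steps: [0, 0, 0.03, 0, 0, 0, 0.06, 0, 0, 0, 0.08, 0, 0, 0, 0.093, 0, 0, 0, 0.093, 0]

```text
time: 1.98
tool_pos: [0.4559, 0.0527, 0.1542]
tcp_rot: [0.184, -3.134, 0.0]
wrist_force: [-0.3, 0.8, 0.4]
width: -0.002
grip_force: 0.0
```

```bash
sed -i 's/s\["time"\].round(2)/round(s["time"],2)/;s/,"w",s\["width"\]//' h.py
python3 - <<'E'
from h import *
where()
from workcell import bot
import cv2
cv2.imwrite("pics/w1.png",cv2.resize(bot.read_camera("scene")["pixels"][150:310,170:380],None,fx=3.5,fy=3.5))
E
```

```text
t 1.98 tcp unit mm [-75.8   0.7] z 0.1542 tool x in unit [-1.    -0.001] F unit [-0.2  0.9] 0.4
```

View pics/w1.png

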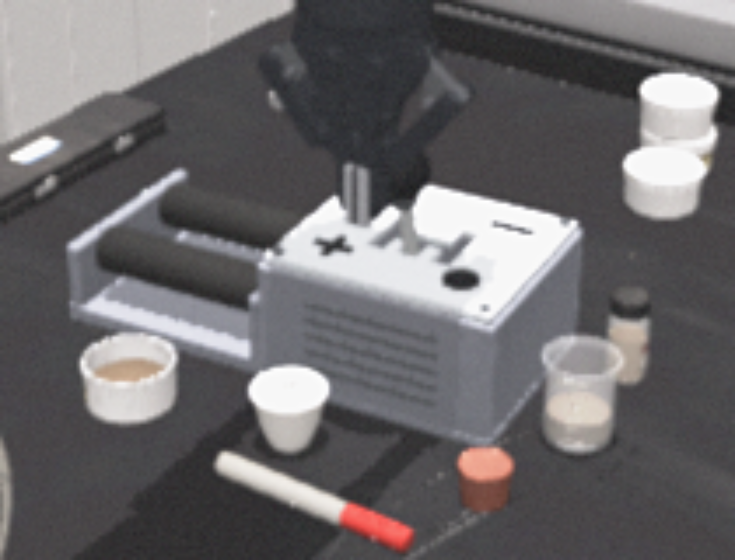

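The fingers are shut behind the knob, with the marks in view and nothing touched. Now I push ahead.

Emit:
play_rows:
  steps: [-0.008, 0, 0, 0, -0.012, 0, 0, 0, -0.016, 0, 0, 0, -0.02, 0, 0, 0, -0.024, 0, 0, 0, -0.028, 0, 0, 0, -0.032, 0, 0, 0, -0.036, 0, 0, 0, -0.04, 0, 0, 0, -0.043, 0, 0, 0]

```text
time: 3.28
tool_pos: [0.4999, 0.0577, 0.1553]
tcp_rot: [-0.184, 3.136, 0.0]
wrist_force: [-2.0, 0.1, 1.7]
width: -0.006
grip_force: 0.9
```

```bash
python3 - <<'E'
from h import *
where()
from workcell import bot
import cv2
cv2.imwrite("pics/w2.png",cv2.resize(bot.read_camera("scene")["pixels"][170:280,220:350],None,fx=5,fy=5,interpolation=cv2.INTER_CUBIC))
E
```

```text
t 3.27 tcp unit mm [-31.5   0.6] z 0.1553 tool x in unit [-1. -0.] F unit [-2.   0.4] 1.7
```

View pics/w2.png

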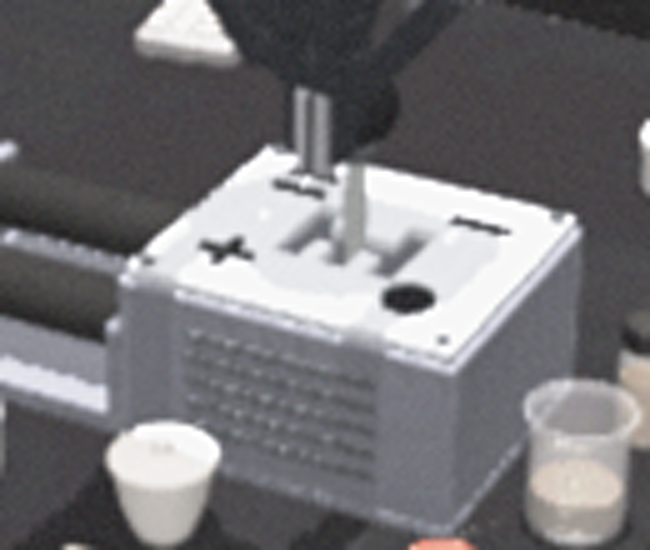

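The stem now stands nearly upright in the cross slot, at about (350,230) in this crop. I'll press a little further, to the stop.

Emit:
play_rows:
  steps: [-0.0015, 0, 0, 0, -0.003, 0, 0, 0, -0.0045, 0, 0, 0, -0.0045, 0, 0, 0]

```text
time: 3.82
tool_pos: [0.5041, 0.0582, 0.1553]
tcp_rot: [-0.184, 3.136, -0.0]
wrist_force: [-1.4, 0.5, 1.5]
width: 0.003
grip_force: 0.6
```

Emit:
play_rows:
  steps: [0.014, 0, 0, 0, 0.014, 0.03, 0, 0, 0.014, 0.054, 0, 0, -0.01, 0.054, 0, 0, -0.029, 0.054, 0, 0, -0.029, 0.054, 0, 0]

```text
time: 4.58
tool_pos: [0.5269, 0.1154, 0.1554]
tcp_rot: [-0.184, 3.135, 0.0]
wrist_force: [-0.1, 0.0, -0.7]
width: -0.002
grip_force: 0.0
```

```bash
python3 - <<'E'
from h import *
where()
E
```

```text
t 4.58 tcp unit mm [ 2.  54.7] z 0.1554 tool x in unit [-1.    -0.001] F unit [-0.1  0.1] -0.7
```

Emit:
play_rows:
  steps: [0, -0.008, 0, 0, 0, -0.014, 0, 0, 0, -0.018, 0, 0, 0, -0.022, 0, 0, 0, -0.026, 0, 0, 0, -0.03, 0, 0, 0, -0.034, 0, 0, 0, -0.038, 0, 0, 0, -0.042, 0, 0, 0, -0.045, 0, 0]

```text
time: 5.82
tool_pos: [0.5318, 0.0703, 0.1553]
tcp_rot: [-0.184, 3.136, -0.0]
wrist_force: [-0.1, 2.7, 0.9]
width: -0.001
grip_force: 0.7
```

```bash
python3 - <<'E'
from h import *
where()
from workcell import bot
import cv2
cv2.imwrite("pics/w3.png",np.hstack([cv2.resize(bot.read_camera("scene")["pixels"][170:270,220:340],(390,325)),cv2.resize(bot.read_camera("top")["pixels"][155:255,205:325],(390,325))]))
E
```

```text
t 5.83 tcp unit mm [1.6 9.3] z 0.1553 tool x in unit [-1. -0.] F unit [0.2 2.7] 0.9
```

View pics/w3.png

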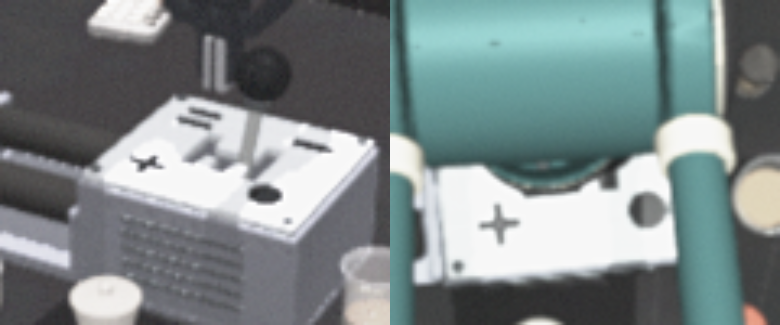

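The knob is moving right along the cross slot, pushed at about 2.7 N. I'll keep going in small steps.

Emit:
play_rows:
  steps: [0, -0.003, 0.001, 0, 0, -0.006, 0.002, 0, 0, -0.009, 0.003, 0, 0, -0.012, 0.004, 0, 0, -0.014, 0.005, 0, 0, -0.016, 0.005, 0, 0, -0.018, 0.005, 0]

```text
time: 6.8
tool_pos: [0.5336, 0.0526, 0.1499]
tcp_rot: [0.184, -3.136, -0.0]
wrist_force: [0.1, 0.8, -1.2]
width: -0.001
grip_force: 0.7
```

```bash
python3 - <<'E'
from h import *
where()
from workcell import bot
import cv2
c=bot.read_camera("scene")["pixels"]
cv2.imwrite("pics/w4.png",cv2.resize(c[170:270,220:340],None,fx=6,fy=6,interpolation=cv2.INTER_CUBIC))
# predicted knob pixels in scene for candidate unit y
u=np.load("unit.npz");y=float(u["yaw"]);R=np.array([[np.cos(y),-np.sin(y)],[np.sin(y),np.cos(y)]]);k=np.load("scene.npz")
for p in((1,-20),(1,-30),(1,-38),(1,-46),(-37,-43)):
    w=u["c"]+R@(np.array(p)/1e3);z=.026+np.sqrt(.13**2-(p[0]**2+p[1]**2)/1e6);q=k["mtx"]@(k["R"]@[*w,z]+k["t"]);q=q[:2]/q[2];print(p,((q-[220,170]+.5)*6-.5).round())
E
```

```text
t 6.8 tcp unit mm [ 1.3 -8.5] z 0.1499 tool x in unit [-1. -0.] F unit [0.2 0.8] -1.2
(1, -20) [482. 136.]
(1, -30) [508. 147.]
(1, -38) [529. 157.]
(1, -46) [549. 169.]
(-37, -43) [493. 223.]
```

View pics/w4.png

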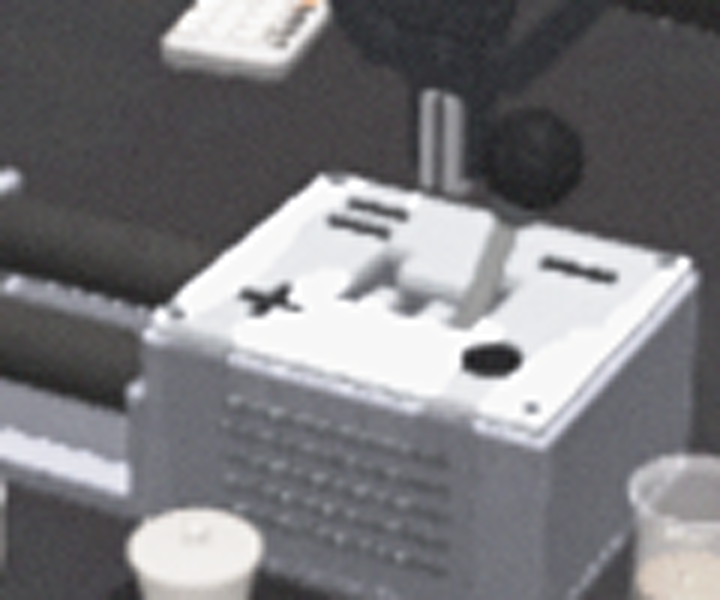

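The knob is at (533,157) in the crop, so unit y ≈ -39. About 4.5 mm more is needed.

Emit:
play_rows:
  steps: [0, -0.0015, 0, 0, 0, -0.003, 0, 0, 0, -0.0045, 0, 0, 0, -0.0045, 0, 0]

```text
time: 7.35
tool_pos: [0.5343, 0.048, 0.1503]
tcp_rot: [0.184, -3.136, 0.0]
wrist_force: [-0.9, 0.5, -0.5]
width: -0.003
grip_force: 0.5
```

Emit:
play_rows:
  steps: [0, 0.014, 0, 0, -0.024, 0.016, 0, 0, -0.047, 0.016, 0, 0, -0.047, -0.008, 0, 0, -0.047, -0.03, 0.002, 0, -0.047, -0.03, 0.004, 0]

```text
time: 8.1
tool_pos: [0.5845, 0.0227, 0.1462]
tcp_rot: [0.181, -3.136, 0.0]
wrist_force: [0.2, 0.4, 0.1]
width: 0.002
grip_force: 0.0
```

```bash
python3 - <<'E'
from h import *
where()
E
```

```text
t 8.1 tcp unit mm [ 48.4 -44. ] z 0.1462 tool x in unit [-1.     0.001] F unit [0.2 0.4] 0.1
```

Now push back: contact should come near x = 31, and the end near x = -8. I'll do the first part and then check.

Emit:
play_rows:
  steps: [0.008, 0, 0, 0, 0.014, 0, 0, 0, 0.018, 0, 0, 0, 0.022, 0, 0, 0, 0.026, 0, 0, 0, 0.03, 0, 0, 0, 0.033, 0, 0, 0, 0.036, 0, 0, 0, 0.039, 0, 0, 0, 0.042, 0, 0, 0]

```text
time: 9.35
tool_pos: [0.5426, 0.019, 0.1462]
tcp_rot: [0.184, -3.136, -0.0]
wrist_force: [1.4, 0.1, 1.7]
width: -0.001
grip_force: 0.7
```

```bash
python3 - <<'E'
from h import *
where()
from workcell import bot
import cv2
c=bot.read_camera("scene")["pixels"]
cv2.imwrite("pics/w5.png",cv2.resize(c[170:270,220:340],None,fx=6,fy=6,interpolation=cv2.INTER_CUBIC))
E
```

```text
t 9.35 tcp unit mm [  6.4 -42.9] z 0.1462 tool x in unit [-1. -0.] F unit [ 1.4 -0.1] 1.7
```

View pics/w5.png

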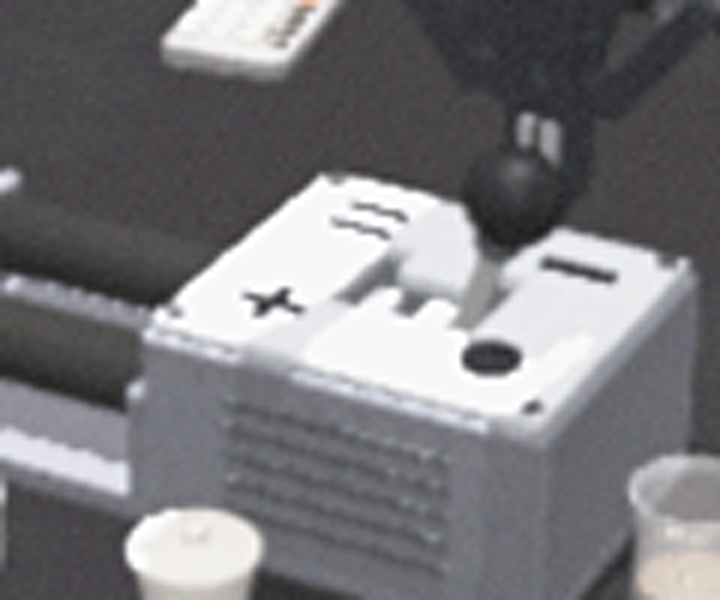

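The lever has entered the right back slot, with the knob at about (515,198) in the crop. I'll continue to home, slowing near the stop.

Emit:
play_rows:
  steps: [0.0025, 0, 0.001, 0, 0.005, 0, 0.002, 0, 0.0075, 0, 0.003, 0, 0.01, 0, 0.003, 0, 0.0115, 0, 0.003, 0, 0.013, 0, 0.003, 0, 0.014, 0, 0.003, 0]

```text
time: 10.28
tool_pos: [0.5294, 0.0175, 0.1433]
tcp_rot: [-0.184, 3.135, 0.0]
wrist_force: [4.2, 1.1, -2.7]
width: -0.0
grip_force: 2.3
```

```bash
python3 - <<'E'
from h import *
where()
E
```

```text
t 10.28 tcp unit mm [ -6.9 -42.9] z 0.1433 tool x in unit [-1. -0.] F unit [4.4 0.6] -2.7
```

Force has risen to about 4 N, so it is near or at the stop. I'll press on in 0.5 mm steps to confirm.

Emit:
play_rows:
  steps: [0.0005, 0, 0, 0, 0.001, 0, 0, 0]

```text
time: 10.52
tool_pos: [0.529, 0.0174, 0.1434]
tcp_rot: [-0.184, 3.134, 0.0]
wrist_force: [6.2, 1.7, -4.8]
width: 0.001
grip_force: 3.3
```

The force rises with no travel, so the lever is at the stop. I back off ahead, lift clear and look.

Emit:
play_rows:
  steps: [-0.01, 0, 0, 0, -0.03, 0, 0, 0, -0.05, 0, 0, 0, -0.05, 0, -0.05, 0, -0.05, 0, -0.1, 0, -0.05, 0.05, -0.11, 0, -0.05, 0.1, -0.11, 0, -0.05, 0.15, -0.11, 0, -0.05, 0.2, -0.11, 0, -0.05, 0.2, -0.11, 0]

```text
time: 11.78
tool_pos: [0.5532, 0.2247, 0.2531]
tcp_rot: [0.191, -3.134, -0.0]
wrist_force: [0.4, -0.7, 0.1]
width: -0.001
grip_force: 0.0
```

```bash
python3 - <<'E'
from h import *
where()
from workcell import bot
import cv2
a=bot.read_camera("scene")["pixels"][170:270,220:340];b=bot.read_camera("top")["pixels"][155:255,205:325]
cv2.imwrite("pics/w6.png",np.hstack([cv2.resize(i,(390,325),interpolation=cv2.INTER_CUBIC) for i in(a,b)]))
u=np.load("unit.npz");y=float(u["yaw"]);R=np.array([[np.cos(y),-np.sin(y)],[np.sin(y),np.cos(y)]])
w=u["c"]+R@[-.037,-.043]
for n,o in(("scene",(220,170)),("top",(205,155))):
    k=np.load(n+".npz");q=k["mtx"]@(k["R"]@[*w,.143]+k["t"]);print(n,((q[:2]/q[2]-o)*3.25).round())
E
```

```text
t 11.78 tcp unit mm [ 40.9 160.1] z 0.2531 tool x in unit [-1.    -0.005] F unit [ 0.3 -0.8] 0.1
scene [266. 120.]
top [261. 203.]
```

View pics/w6.png

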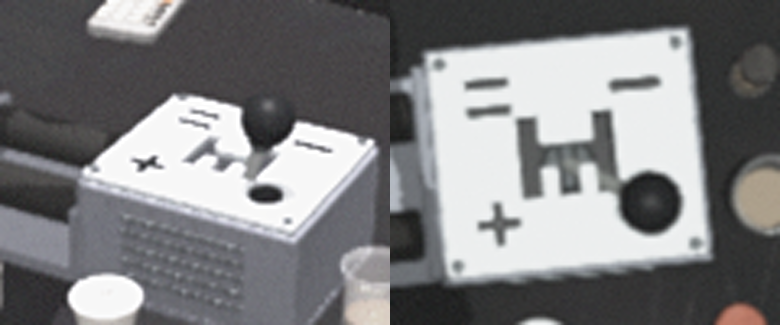

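The knob sits at (267,121) in the scene crop and (260,203) in the top crop, against predictions of (266,120) and (261,203). It is fully home over the disc and the robot is clear.

```bash
python3 -c "
from workcell import bot
print(bot.finish_job())"
```

```text
the job is handed in; nothing more can be done
None
```

I pushed the lever fully home into the round disc's corner slot (back right) and left it free, then handed the job in; both cameras showed the knob over the disc, but no verdict came back.

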